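Clear the offcuts off the work platform

ROBOT

A 6-joint arm with a two-finger parallel gripper is mounted at the origin on the work surface. World frame = base frame: x ahead of the robot, y to its left, z up, the work surface at z = 0. Lengths are in mm, angles in degrees, forces in N, time in s.
With the tool pointing down it reaches from about 350 to 850 mm from the base axis. Payload 8.1 kg.
Tool frame: the origin (TCP) lies at the very end of the fingers, on their centre line; the grasp point (between the pads) lies 19 mm behind it; z points along the fingers, y is the line along which they close (so a half turn about z gives the same grasp; the last joint's range is limited). The gripper opens to 85 mm and grips with 20 to 120 N. Pads are 22 mm wide; open, the fingers measure 114 mm over their backs; the gripper's body (76 mm by 85 mm) begins 54 mm behind the grasp point. The pads swing forward as they close: fully open they stand 13 mm farther back than shut.
Start: joints at [71.482, 7.471, 85.268, -0, 87.261, -4.893], TCP at [141.317, 583.125, 231.292] pointing down, gripper open.
Joint ranges: [-169.43, 169.43], [-51.17, 129.36], [1.28, 143.12], [-76.62, 256.62], [0, 156.53], [-152.29, 152.29]. Speed limits (degrees/s): [136.94, 136.94, 159.86, 180, 180, 180].

INTERFACE

Orientations are given as [roll, pitch, yaw] about the fixed x, y, z axes, in that order (R = Rz(yaw) Ry(pitch) Rx(roll)).
In Python, from bench import sense, eyes, job, models gives the robot as it stands. The module is installed in compiled form; this text tells all that it offers.
- The arm moves only by the tool apply_moves, never from a script. Its argument "rows" is a list of rows, each a list of 6 numbers: the shift along the tool's x, y, z in mm, then the turn, a rotation vector about the tool's x, y, z in rad. In form: [[dx, dy, dz, rx, ry, rz], ...]. A call has exactly 5 rows; each row shifts and turns the commanded pose from where the row before left it, along the tool's axes as they then stand; what a row does not reach is not made up. A row lasts 1/8 s, in which the tool goes at most 62.5 mm and 10.7 degrees, less where a joint would pass 70% of its speed; a pose out of reach is approached as far as the arm can. A call is refused whole if a number of a shift passes 62.5 or a number of a turn 0.188, either way. A call with a gripper value outside its range is refused whole. "fingers" is the finger opening in mm, from 0 to 85.4, set as the call begins (left out, the last holds). The fingers move at their own pace and stop on an object; "grip_force" is the grip in N (left out, the last holds). Time passes only in rows, so rows that do not move let the fingers close, or fill a call up. It gives the time, the measured TCP pose, the force, the opening and the grip force at its end, in the units of the state.
- sense(): the state, without advancing time (a new reading comes with each control period).
- eyes.snapshot(name): name is "scene" or "top"; returns (picture, depth): 384x512x3 uint8, red, green, blue; 384x512 float32, mm along the optical axis (not along the pixel's ray), 0 where there is no reading.
- eyes.get_calibration(name): a dict with "intrinsics" (3x3 intrinsics, pixels), "R" (3x3) and "t" (3): a world point X has camera coordinates R X + t. Camera axes: x right, y down, z forward; pixel columns grow to the right and rows downward; lengths in mm; the calibration is good to about 2 mm. A picture is of the moment at which its call begins. get_calibration takes no time and is no camera call.
- job.hand_in(): hands the job in; it is judged then, once.
Trained networks look in the newest picture that a camera, given by its name, has taken for a name from the list of things; names that differ only in an ending like _2 or _b are one class to them, and where a whole thing is asked for, a point or a joint stands for the part that bears it (a point fixed in the world has none). Each returns a list of dicts, best first, with "confidence" (0 to 1); they miss things now and then, are a little off and sometimes report something else, mostly with a low value. They report only what shows in the picture. A call takes as long as a camera call.
- models.boxes_of(name, camera): "xyz" ([x, y, z] in mm, in world coordinates, good to about 4 mm: the middle of the surface that is visible of it).
- models.cut_out(name, camera): "pixels" (384x512 bool, what is visible of it).
- models.place_of(name, camera): "xyz" ([x, y, z] in mm, in world coordinates, good to about 4 mm: a listed point, or the origin of a listed thing).
The state is a dict: "time": time; "joint_pos": joint angles; "qd": joint speeds; "joint_efforts": joint torques, N m; "tool_pos": TCP position; "tcp_rot": TCP orientation; "ft_force": force on the tool from outside, world axes, zero at the start; "wrist_torque": the same for the moment, N m; "finger_gap": finger opening in mm; "grip_force": force on a finger pad.
Only numpy, scipy, OpenCV 4.12 (cv2) and the standard library are available. Lean on these libraries where they do the work, as an engineer would, in place of code of your own. Each camera call takes 0.05 s, during which the arm holds its last target. There are 200 camera calls.

TASK

Clear the three offcuts (the round speckled plug, the speckled L-shaped corner and the dark plywood block) off the raised platform into the orange scrap bin by sliding them along the platform and over its edge, not picking them up. Leave the five other things on the platform standing where they are, and put nothing in the blue tray.

Things in the scene. Friction and masses are not known exactly. Their poses are not given: they have to be found in the camera images.
- platform: Fixed plywood work platform, a flat-topped box 300 (its x) x 380 (its y) x 125 mm tall, no raised edges. Origin at the centre of its underside; its top is 125 mm above the origin. It may be turned a little about the vertical. The bin stands against one of its two 300 mm long sides (local y = +190 or -190 mm), the blue tray against the other.
- scrap_bin: Orange open-topped bin, fixed, 210 (its x, along the platform's edge) x 140 (its y) x 110 mm tall outside, walls and floor 4 mm; its rim is 15 mm below the platform's top. It touches the platform's side, at a varying place along it. Origin at the centre of its underside; axes parallel to the platform's.
- parts_tray: Blue open-topped tray of the same size and height as the bin, fixed against the platform's other side. Stays empty. Origin at the centre of its underside.
- round_plug: Offcut: flat disc of black plastic with white dabs, 60 mm diameter, 25 mm thick, lying flat, about 80 g, slides freely. Origin at the centre of the disc (12.5 mm above what it lies on), z up.
- corner_offcut: Offcut: L-shaped piece of black plastic with white dabs, 60 x 60 mm, 25 mm thick, the 30 x 30 mm quarter at +x +y missing; about 70 g. Origin at the centre of the 60 mm square at mid-thickness, z up.
- ply_offcut: Offcut: dark brown plywood block with pale stripes round its edges, 64 (its x) x 46 (its y) x 25 mm thick, lying flat, about 60 g. Origin at its centre, z up.
- glue_bottle: Bystander: upright white glue bottle with a red cap, 40 mm diameter, 75 mm tall, loose. Origin at the centre of its underside.
- tape_measure: Bystander: yellow tape measure lying flat, 50 (its x, plus a 9 mm steel hook at -x) x 46 x 30 mm tall, loose. Origin at the centre of its underside.
- filler_tin: Bystander: steel tin with a green label, 44 mm diameter, 55 mm tall, loose. Origin at the centre of its underside.
- red_foot: Bystander: red plastic stool foot, base 42 mm diameter, with a thin stem up to 40 mm, loose. Origin at the centre of its underside.
- steel_weight: Bystander: round steel weight, 42 mm diameter, 44 mm tall with its knob, loose. Origin at the centre of its underside.

How it is judged:
By the outcome, as a careful person would: the job done as asked, in the order asked, and still so for the second after the job is handed in, with the robot touching nothing.
It also fails if it takes over 64 s, if anything falls off the work surface, if the arm or the gripper's body presses on something with over 40 N, if the wrist force passes 120 N, or if a joint passes its speed limit or range.

## Working session

There is one attempt and no reset: what is moved stays moved. The work goes in short steps, Python scripts to look and compute and a tool call to move; the robot and the scene stay as the last step left them, time stands still between calls to the robot, and variables do not carry over. Pictures are saved under pics/ and viewed, at most 10 in all, crops included, and the job is handed in when it is done.

Besides the shell and the picture viewer there is one more tool, called after "Call:" by a JSON object that holds its "fn" and its "kwargs". apply_moves: Moves the arm, as the interface text tells. Its arguments: {"type":"object","properties":{"rows":{"type":"array"},"fingers":{"type":"number"},"grip_force":{"type":"number"}},"required":["rows"]}

```bash
mkdir -p pics; python3 - <<'E'
from bench import sense, eyes, job, models
import cv2,numpy as np
s=sense();print(s['time'],s['tool_pos'],s['tcp_rot'],s['finger_gap'])
for c in ['top','scene']:
    p,d=eyes.snapshot(c);cv2.imwrite(f'pics/{c}0.png',p[:,:,::-1]);np.savez(f'{c}0.npz',p=p,d=d)
    k=eyes.get_calibration(c);print(c,k['intrinsics'].tolist(),k['R'].tolist(),k['t'].tolist())
for n in ['platform','scrap_bin','parts_tray','round_plug','corner_offcut','ply_offcut','glue_bottle','tape_measure','filler_tin','red_foot','steel_weight']:
    print(n,[(np.round(r['xyz']).tolist(),round(r['confidence'],2)) for r in models.place_of(n,'top')[:3]])
E
```

```text
0.0 [141.14795489 582.59540149 230.25009286] [-1.79894044e+02 -9.24831623e-03  1.66374390e+02] 85.28872251228967
top [[370.0859448476035, 0.0, 253.5401350727963], [0.0, 370.0859448476035, 189.5276925092158], [0.0, 0.0, 1.0]] [[-0.02002282566594975, -0.9997841590444272, -0.0055427228127060725], [-0.9810577894253084, 0.020715573500998705, -0.19260446210420956], [0.19267771085488364, 0.00158124582283401, -0.9812608212913475]] [12.717222094257734, 587.9829364051689, 834.3644257037629]
scene [[346.9412248970513, 0.0, 255.32451000196673], [0.0, 346.9412248970513, 190.0307401219783], [0.0, 0.0, 1.0]] [[-0.38159916663615334, 0.9243278101050022, -0.0004189141722560565], [0.714638176791703, 0.2947434723612973, -0.6343646914608625], [-0.5862374538482026, -0.24237240966515908, -0.7730338043958236]] [216.96698953464988, -347.8602861135358, 1194.5818851092363]
platform [([570.0, 3.0, 2.0], 0.78), ([562.0, -254.0, 0.0], 0.36)]
scrap_bin [([567.0, -255.0, -0.0], 0.93)]
parts_tray [([540.0, 267.0, 1.0], 0.87), ([567.0, -256.0, -2.0], 0.31)]
round_plug [([659.0, -1.0, 136.0], 0.61)]
corner_offcut [([578.0, -101.0, 138.0], 0.61)]
ply_offcut [([483.0, -3.0, 140.0], 0.6)]
glue_bottle [([669.0, 169.0, 123.0], 0.73)]
tape_measure [([704.0, -144.0, 124.0], 0.87)]
filler_tin [([438.0, 138.0, 126.0], 0.96), ([569.0, 7.0, -0.0], 0.65)]
red_foot [([464.0, -146.0, 125.0], 0.76), ([483.0, -1.0, 138.0], 0.66)]
steel_weight [([570.0, 7.0, 130.0], 0.68), ([657.0, 2.0, 138.0], 0.43)]
```

View pics/top0.png

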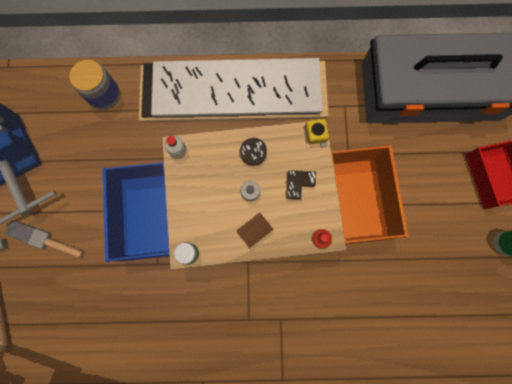

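View pics/scene0.png

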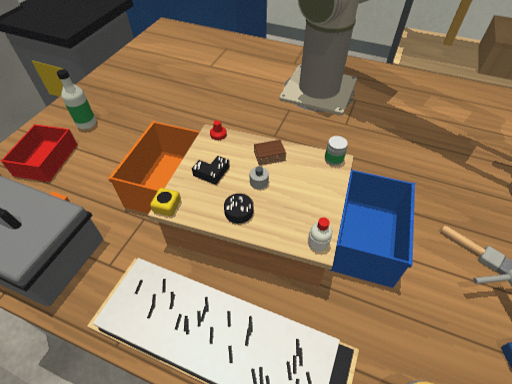

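The top view shows the plug at (253,151), the corner at (300,184), the ply block at (255,230) and the weight at (250,190). The tape is at (317,131) and the foot at (322,238). The orange bin is on the right (-y) and the tray on the left, which matches the network positions. Next I'll get the outlines.

```bash
cat > h.py <<'E'
from bench import sense, eyes, job, models
import cv2,numpy as np
def world(c,px,z):
    k=eyes.get_calibration(c);K,R,t=map(np.array,(k['intrinsics'],k['R'],k['t']))
    px=np.asarray(px,float).reshape(-1,2)
    d=(np.linalg.inv(K)@np.c_[px,np.ones(len(px))].T).T@R; o=-R.T@t
    return (o+d*((z-o[2])/d[:,2])[:,None])[:,:2]
def outline(n,z=150,c='top'):
    r=models.cut_out(n,c)
    if not r: return print(n,'none')
    m=r[0]['pixels'].astype(np.uint8)
    cs=max(cv2.findContours(m,0,1)[0],key=cv2.contourArea)
    w=world(c,cs,z).astype(np.float32)
    (cx,cy),wh,a=cv2.minAreaRect(w)
    print(n,round(r[0]['confidence'],2),'ctr',round(cx),round(cy),'size',np.round(wh),'box',np.round(cv2.boxPoints(((cx,cy),wh,a))).tolist(),flush=True)
E
python3 - <<'E'
from h import *
for n,z in [('platform',125),('scrap_bin',110),('round_plug',150),('corner_offcut',150),('ply_offcut',150),('tape_measure',155),('red_foot',130),('steel_weight',150)]: outline(n,z)
d=np.load('top0.npz')['d'];print(d[160,210],d[300,250])
E
```

```text
platform 0.52 ctr 463 -144 size [41. 41.] box [[435.0, -152.0], [471.0, -172.0], [491.0, -136.0], [455.0, -116.0]]
scrap_bin 0.69 ctr 564 -259 size [213. 142.] box [[452.0, -198.0], [465.0, -339.0], [677.0, -320.0], [664.0, -179.0]]
round_plug 0.78 ctr 655 0 size [57. 62.] box [[624.0, -28.0], [686.0, -29.0], [687.0, 28.0], [625.0, 29.0]]
corner_offcut 0.96 ctr 579 -102 size [61. 64.] box [[545.0, -131.0], [609.0, -134.0], [612.0, -73.0], [548.0, -70.0]]
ply_offcut 0.66 ctr 484 0 size [46. 64.] box [[446.0, 12.0], [484.0, -40.0], [521.0, -12.0], [483.0, 40.0]]
tape_measure 0.62 ctr 695 -141 size [51. 65.] box [[662.0, -166.0], [727.0, -167.0], [728.0, -116.0], [664.0, -115.0]]
red_foot 0.75 ctr 465 -145 size [44. 38.] box [[445.0, -166.0], [483.0, -167.0], [484.0, -123.0], [446.0, -122.0]]
steel_weight 0.6 ctr 565 7 size [38. 37.] box [[539.0, 6.0], [564.0, -20.0], [592.0, 7.0], [566.0, 33.0]]
834.34424 895.60803
```

Call:
{"fn": "apply_moves", "kwargs": {"rows": [[0,0,0,0,0,0.18],[0,0,0,0,0,0.18],[0,0,0,0,0,0.18],[0,0,0,0,0,0.18],[0,0,0,0,0,0.18]], "fingers": 30}}

```text
time: 1.68
tool_pos: [141.3, 583.1, 231.3]
tcp_rot: [-180.0, 0.0, 114.5]
ft_force: [0.1, 0.1, -0.5]
finger_gap: 30.1
grip_force: 0.0
```

Call:
{"fn": "apply_moves", "kwargs": {"rows": [[0,0,0,0,0,0.145],[0,0,0,0,0,0.145],[0,0,0,0,0,0.145],[-46,33,0,0,0,0],[-46,33,0,0,0,0]]}}

```text
time: 2.3
tool_pos: [207.5, 490.1, 231.0]
tcp_rot: [180.0, 0.0, 90.0]
ft_force: [1.0, -0.6, -0.2]
finger_gap: 29.6
grip_force: 0.0
```

Call:
{"fn": "apply_moves", "kwargs": {"rows": [[-48,34,0,0,0,0],[-48,34,0,0,0,0],[-48,34,0,0,0,0],[-48,34,0,0,0,0],[-48,34,0,0,0,0]]}}

```text
time: 2.92
tool_pos: [377.5, 249.1, 231.6]
tcp_rot: [179.9, -0.0, 89.9]
ft_force: [0.8, 0.8, -0.0]
finger_gap: 29.8
grip_force: 0.0
```

Call:
{"fn": "apply_moves", "kwargs": {"rows": [[-48,34,0,0,0,0],[-48,34,0,0,0,0],[-48,34,0,0,0,0],[-48,34,0,0,0,0],[-48,34,0,0,0,0]]}}

```text
time: 3.55
tool_pos: [547.2, 8.5, 231.6]
tcp_rot: [180.0, -0.0, 89.9]
ft_force: [0.2, 0.7, 0.6]
finger_gap: 30.0
grip_force: 0.0
```

Call:
{"fn": "apply_moves", "kwargs": {"rows": [[-28,18,0,0,0,0],[-26,18,0,0,0,0],[0,0,40,0,0,0],[0,0,40,0,0,0],[0,0,21,0,0,0]]}}

```text
time: 4.18
tool_pos: [580.6, -43.7, 127.4]
tcp_rot: [-179.8, -0.0, 89.9]
ft_force: [-0.6, -0.4, 0.3]
finger_gap: 30.0
grip_force: 0.0
```

Call:
{"fn": "apply_moves", "kwargs": {"rows": [[-10,0,0,0,0,0],[-10,0,0,0,0,0],[-10,0,0,0,0,0],[-10,0,0,0,0,0],[-10,0,0,0,0,0]]}}

```text
time: 4.8
tool_pos: [582.3, -94.6, 131.0]
tcp_rot: [179.9, 0.0, 89.9]
ft_force: [-0.4, 0.6, -0.1]
finger_gap: 29.9
grip_force: 0.4
```

```bash
python3 - <<'E'
from h import *
p,d=eyes.snapshot('scene');cv2.imwrite('pics/s1.png',p[:,:,::-1])
p,d=eyes.snapshot('top')
outline('corner_offcut',150)
E
```

```text
corner_offcut 0.75 ctr 562 67 size [293. 246.] box [[406.0, 178.0], [426.0, -67.0], [718.0, -43.0], [698.0, 202.0]]
```

View pics/s1.png

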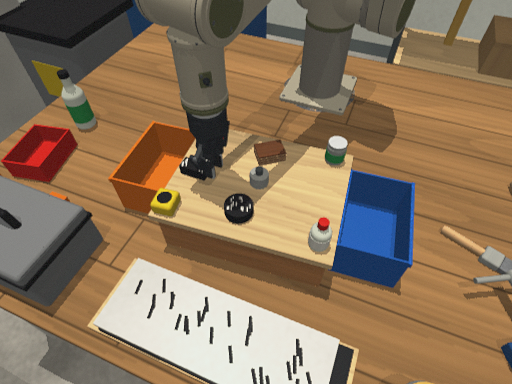

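The corner now sits ahead of the fingers at about (190,173) and is sliding straight. I'll keep pushing.

Call:
{"fn": "apply_moves", "kwargs": {"rows": [[-10,0,0,0,0,0],[-10,0,0,0,0,0],[-10,0,0,0,0,0],[-10,0,0,0,0,0],[-10,0,0,0,0,0]]}}

```text
time: 5.58
tool_pos: [581.8, -144.5, 130.3]
tcp_rot: [-180.0, -0.0, 89.9]
ft_force: [-0.4, 0.6, 0.3]
finger_gap: 30.1
grip_force: 0.3
```

Call:
{"fn": "apply_moves", "kwargs": {"rows": [[-10,0,0,0,0,0],[-10,0,0,0,0,0],[-10,0,0,0,0,0],[-10,0,0,0,0,0],[-8,0,0,0,0,0]]}}

```text
time: 6.2
tool_pos: [581.7, -192.5, 130.3]
tcp_rot: [-180.0, 0.0, 89.9]
ft_force: [-0.3, 0.5, -0.4]
finger_gap: 30.0
grip_force: 0.0
```

```bash
python3 - <<'E'
from h import *
p,d=eyes.snapshot('scene');cv2.imwrite('pics/s2.png',cv2.resize(p[100:260,80:380,::-1],None,fx=2,fy=2))
for n in ['corner_offcut','tape_measure','red_foot','steel_weight']:print(n,[(np.round(r['xyz']).tolist(),round(r['confidence'],2)) for r in models.place_of(n,'scene')[:2]])
E
```

```text
corner_offcut [([560.0, -269.0, 14.0], 0.67), ([466.0, -144.0, 124.0], 0.24)]
tape_measure [([700.0, -143.0, 127.0], 0.66), ([464.0, -145.0, 125.0], 0.16)]
red_foot [([464.0, -143.0, 126.0], 0.67), ([565.0, -267.0, 15.0], 0.2)]
steel_weight [([568.0, 13.0, 126.0], 0.59)]
```

View pics/s2.png

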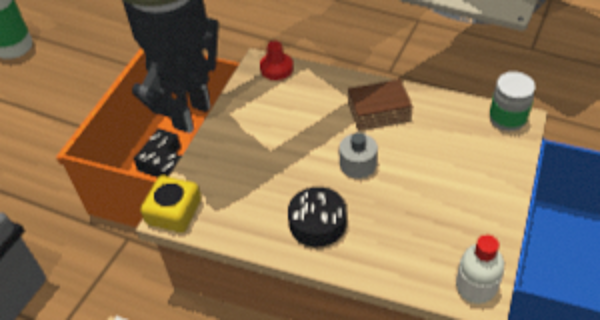

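The corner lies flat in the bin at about (157,152) in the crop, and the others haven't moved. Next is the plug.

Call:
{"fn": "apply_moves", "kwargs": {"rows": [[0,0,-50,0,0,0],[0,0,-50,0,0,0.165],[0,0,0,0,0,0.165],[52,2,0,0,0,0],[52,2,0,0,0,0]]}}

```text
time: 7.08
tool_pos: [619.8, -93.7, 230.6]
tcp_rot: [180.0, -0.0, 70.9]
ft_force: [0.9, 0.0, 0.4]
finger_gap: 29.9
grip_force: 0.0
```

Call:
{"fn": "apply_moves", "kwargs": {"rows": [[52,2,0,0,0,0],[52,2,0,0,0,0],[54,1,0,0,0,0],[0,0,0,0,0,0],[0,0,0,0,0,0]]}}

```text
time: 7.7
tool_pos: [675.4, 53.4, 230.0]
tcp_rot: [-180.0, 0.0, 71.1]
ft_force: [0.3, -0.9, -0.4]
finger_gap: 30.1
grip_force: 0.0
```

```bash
python3 - <<'E'
from h import *
eyes.snapshot('scene')
for n in ['round_plug','ply_offcut']:
  print(n,[(np.round(r['xyz']).tolist(),round(r['confidence'],2)) for r in models.place_of(n,'scene')[:2]])
  outline(n,150,'scene')
E
```

```text
round_plug [([657.0, 1.0, 136.0], 0.9)]
round_plug 0.79 ctr 667 6 size [71. 60.] box [[623.0, 20.0], [646.0, -36.0], [712.0, -8.0], [689.0, 47.0]]
ply_offcut []
ply_offcut 0.69 ctr 435 143 size [98. 45.] box [[383.0, 160.0], [389.0, 115.0], [486.0, 127.0], [480.0, 172.0]]
```

Call:
{"fn": "apply_moves", "kwargs": {"rows": [[0,0,40,0,0,0],[0,0,40,0,0,0],[0,0,20,0,0,0],[-10,0,0,0,0,0],[-12,0,0,0,0,0]]}}

```text
time: 8.57
tool_pos: [669.4, 31.3, 132.4]
tcp_rot: [179.8, -0.0, 71.0]
ft_force: [0.8, -0.0, 0.0]
finger_gap: 29.9
grip_force: 0.2
```

Call:
{"fn": "apply_moves", "kwargs": {"rows": [[-12,0,0,0,0,0],[-12,0,0,0,0,0],[-12,0,0,0,0,0],[-12,0,0,0,0,0],[-12,0,0,0,0,0]]}}

```text
time: 9.2
tool_pos: [648.7, -25.3, 130.3]
tcp_rot: [180.0, -0.0, 71.0]
ft_force: [0.1, 0.5, 0.3]
finger_gap: 29.8
grip_force: 0.4
```

Call:
{"fn": "apply_moves", "kwargs": {"rows": [[-12,0,0,0,0,0],[-12,0,0,0,0,0],[-12,0,0,0,0,0],[-12,0,0,0,0,0],[-12,0,0,0,0,0]]}}

```text
time: 9.82
tool_pos: [629.1, -82.0, 130.2]
tcp_rot: [-180.0, 0.0, 71.0]
ft_force: [0.8, 0.6, 0.1]
finger_gap: 29.8
grip_force: 0.4
```

```bash
python3 - <<'E'
from h import *
p,d=eyes.snapshot('scene');cv2.imwrite('pics/s3.png',cv2.resize(p[100:260,80:380,::-1],None,fx=2,fy=2))
for n in ['round_plug','tape_measure']:print(n,[(np.round(r['xyz']).tolist(),round(r['confidence'],2)) for r in models.place_of(n,'scene')[:2]])
E
```

```text
round_plug [([616.0, -121.0, 138.0], 0.51)]
tape_measure [([705.0, -142.0, 127.0], 0.93)]
```

View pics/s3.png

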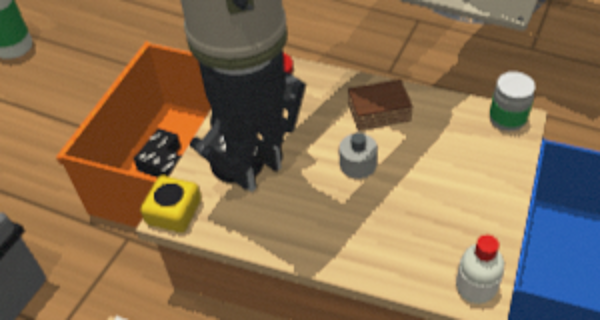

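The plug sits in the finger cradle at about (240,160), clear of the tape. I'll keep pushing it.

Call:
{"fn": "apply_moves", "kwargs": {"rows": [[-12,0,0,0,0,0],[-12,0,0,0,0,0],[-12,0,0,0,0,0],[-12,0,0,0,0,0],[-12,0,0,0,0,0]]}}

```text
time: 10.6
tool_pos: [609.5, -138.9, 130.3]
tcp_rot: [180.0, 0.0, 71.0]
ft_force: [1.4, 0.6, -0.7]
finger_gap: 29.8
grip_force: 0.2
```

Call:
{"fn": "apply_moves", "kwargs": {"rows": [[-12,0,0,0,0,0],[-12,0,0,0,0,0],[-12,0,0,0,0,0],[-12,0,0,0,0,0],[-12,0,0,0,0,0]]}}

```text
time: 11.22
tool_pos: [590.0, -195.5, 130.3]
tcp_rot: [-180.0, 0.0, 71.0]
ft_force: [-0.2, 0.1, 0.1]
finger_gap: 30.2
grip_force: 0.0
```

```bash
python3 - <<'E'
from h import *
p,d=eyes.snapshot('scene')
for n in ['round_plug','corner_offcut','tape_measure']:print(n,[(np.round(r['xyz']).tolist(),round(r['confidence'],2)) for r in models.place_of(n,'scene')[:2]])
E
```

```text
round_plug [([596.0, -225.0, 31.0], 0.57), ([483.0, -2.0, 135.0], 0.37)]
corner_offcut [([563.0, -265.0, 15.0], 0.82), ([573.0, 10.0, -3.0], 0.39)]
tape_measure [([703.0, -145.0, 121.0], 0.85)]
```

The plug is in the bin. Now the ply block, pushed along its long axis from its short end.

Call:
{"fn": "apply_moves", "kwargs": {"rows": [[0,0,-50,0,0,0],[0,0,-50,0,0,-0.16],[0,0,0,0,0,-0.16],[0,0,0,0,0,-0.16],[0,0,0,0,0,-0.16]]}}

```text
time: 12.05
tool_pos: [590.5, -194.1, 230.4]
tcp_rot: [180.0, -0.0, 108.0]
ft_force: [-0.2, -0.2, 0.5]
finger_gap: 30.1
grip_force: 0.0
```

Call:
{"fn": "apply_moves", "kwargs": {"rows": [[0,0,0,0,0,-0.16],[0,0,0,0,0,-0.16],[50,5,0,0,0,0],[50,5,0,0,0,0],[50,5,0,0,0,0]]}}

```text
time: 12.68
tool_pos: [513.5, -62.8, 230.2]
tcp_rot: [180.0, -0.0, 126.0]
ft_force: [1.1, 1.2, 0.3]
finger_gap: 29.8
grip_force: 0.0
```

Call:
{"fn": "apply_moves", "kwargs": {"rows": [[50,5,0,0,0,0],[50,5,0,0,0,0],[27,2,0,0,0,0],[0,0,0,0,0,0],[0,0,0,0,0,0]]}}

```text
time: 13.3
tool_pos: [449.7, 45.3, 230.5]
tcp_rot: [180.0, 0.0, 126.0]
ft_force: [0.4, 0.5, 0.0]
finger_gap: 29.8
grip_force: 0.0
```

```bash
python3 - <<'E'
from h import *
p,d=eyes.snapshot('scene');cv2.imwrite('pics/s4.png',cv2.resize(p[100:260,80:380,::-1],None,fx=2,fy=2))
for n in ['round_plug','ply_offcut','red_foot']:print(n,[(np.round(r['xyz']).tolist(),round(r['confidence'],2)) for r in models.place_of(n,'scene')[:2]])
E
```

```text
round_plug [([703.0, -147.0, 126.0], 0.56), ([438.0, 144.0, 123.0], 0.55)]
ply_offcut [([482.0, -1.0, 135.0], 0.92)]
red_foot [([462.0, -145.0, 124.0], 0.48)]
```

View pics/s4.png

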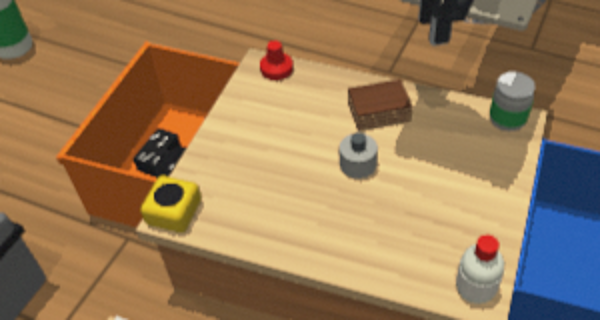

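Call:
{"fn": "apply_moves", "kwargs": {"rows": [[0,0,40,0,0,0],[0,0,40,0,0,0],[0,0,20,0,0,0],[-10,0,0,0,0,0],[-10,0,0,0,0,0]]}}

```text
time: 14.12
tool_pos: [462.4, 28.2, 131.4]
tcp_rot: [179.9, 0.1, 126.0]
ft_force: [0.4, -0.2, 0.1]
finger_gap: 30.0
grip_force: 0.2
```

Call:
{"fn": "apply_moves", "kwargs": {"rows": [[-10,0,0,0,0,0],[-10,0,0,0,0,0],[-10,0,0,0,0,0.03],[-10,0,0,0,0,0.03],[-10,0,0,0,0,0.03]]}}

```text
time: 14.75
tool_pos: [490.1, -12.4, 130.3]
tcp_rot: [-180.0, 0.0, 120.7]
ft_force: [0.3, 0.8, 0.5]
finger_gap: 30.0
grip_force: 0.2
```

Call:
{"fn": "apply_moves", "kwargs": {"rows": [[-10,0,0,0,0,0.03],[-10,0,0,0,0,0.03],[-10,0,0,0,0,0.03],[-10,0,0,0,0,0.03],[-10,0,0,0,0,0.03]]}}

```text
time: 15.38
tool_pos: [513.0, -56.8, 130.3]
tcp_rot: [-180.0, 0.0, 112.1]
ft_force: [0.1, 0.2, 0.2]
finger_gap: 30.3
grip_force: 0.2
```

```bash
python3 - <<'E'
from h import *
p,d=eyes.snapshot('scene');cv2.imwrite('pics/s5.png',cv2.resize(p[100:260,80:380,::-1],None,fx=2,fy=2))
for n in ['ply_offcut','red_foot']:print(n,[(np.round(r['xyz']).tolist(),round(r['confidence'],2)) for r in models.place_of(n,'scene')[:2]])
E
```

```text
ply_offcut [([530.0, -98.0, 138.0], 0.74)]
red_foot [([465.0, -144.0, 125.0], 0.7)]
```

View pics/s5.png

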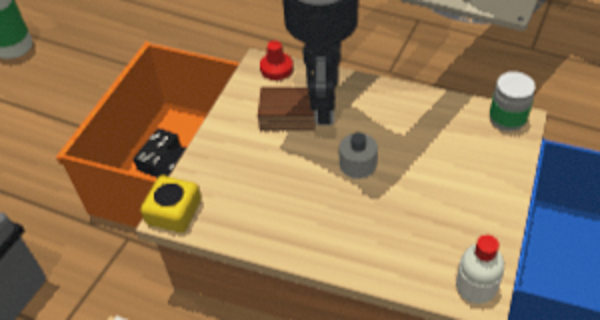

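The ply block is at (285,108) in the crop, square against the fingers and clear of the foot. I'll push straight on.

Call:
{"fn": "apply_moves", "kwargs": {"rows": [[-12,0,0,0,0,0],[-12,0,0,0,0,0],[-12,0,0,0,0,0],[-12,0,0,0,0,0],[-12,0,0,0,0,0]]}}

```text
time: 16.15
tool_pos: [535.8, -112.6, 130.3]
tcp_rot: [-180.0, -0.0, 112.2]
ft_force: [-0.0, 0.1, 0.1]
finger_gap: 30.1
grip_force: 0.2
```

Call:
{"fn": "apply_moves", "kwargs": {"rows": [[-12,0,0,0,0,0],[-12,0,0,0,0,0],[-12,0,0,0,0,0],[-12,0,0,0,0,0],[-12,0,0,0,0,0]]}}

```text
time: 16.77
tool_pos: [558.4, -168.1, 130.3]
tcp_rot: [-180.0, 0.0, 112.2]
ft_force: [0.0, 0.1, 0.1]
finger_gap: 29.8
grip_force: 0.0
```

Call:
{"fn": "apply_moves", "kwargs": {"rows": [[-12,0,0,0,0,0],[-12,0,0,0,0,0],[-4,0,0,0,0,0],[0,0,0,0,0,0],[0,0,0,0,0,0]]}}

```text
time: 17.4
tool_pos: [568.6, -192.9, 130.2]
tcp_rot: [-180.0, -0.0, 112.2]
ft_force: [-0.3, 0.6, 0.8]
finger_gap: 30.3
grip_force: 0.0
```

Call:
{"fn": "apply_moves", "kwargs": {"rows": [[0,0,-50,0,0,0],[0,0,-50,0,0,0],[50,-30,0,0,0,0],[50,-30,0,0,0,0],[50,-30,0,0,0,0]]}}

```text
time: 18.02
tool_pos: [427.3, -87.2, 230.3]
tcp_rot: [180.0, 0.0, 112.2]
ft_force: [0.4, 0.5, 1.3]
finger_gap: 29.6
grip_force: 0.0
```

Call:
{"fn": "apply_moves", "kwargs": {"rows": [[50,-30,0,0,0,0],[50,-30,0,0,0,0],[50,-30,0,0,0,0],[50,-20,0,0,0,0],[50,0,0,0,0,0]]}}

```text
time: 18.65
tool_pos: [244.5, 105.7, 230.1]
tcp_rot: [-179.0, -0.1, 112.1]
ft_force: [0.5, 0.3, -0.3]
finger_gap: 30.2
grip_force: 0.0
```

```bash
python3 - <<'E'
from h import *
p,d=eyes.snapshot('top');cv2.imwrite('pics/t6.png',cv2.resize(p[110:280,90:420,::-1],None,fx=2,fy=2))
for n in ['round_plug','corner_offcut','ply_offcut','glue_bottle','tape_measure','filler_tin','red_foot','steel_weight']:
    print(n,[(np.round(r['xyz']).tolist(),round(r['confidence'],2)) for r in models.place_of(n,'top')[:1]])
E
```

```text
round_plug [([588.0, -220.0, 32.0], 0.52)]
corner_offcut [([563.0, -264.0, 17.0], 0.6)]
ply_offcut [([575.0, -202.0, 76.0], 0.49)]
glue_bottle [([669.0, 169.0, 124.0], 0.62)]
tape_measure [([702.0, -145.0, 125.0], 0.69)]
filler_tin [([437.0, 138.0, 125.0], 0.62)]
red_foot [([464.0, -143.0, 127.0], 0.82)]
steel_weight [([570.0, 4.0, 125.0], 0.85)]
```

View pics/t6.png

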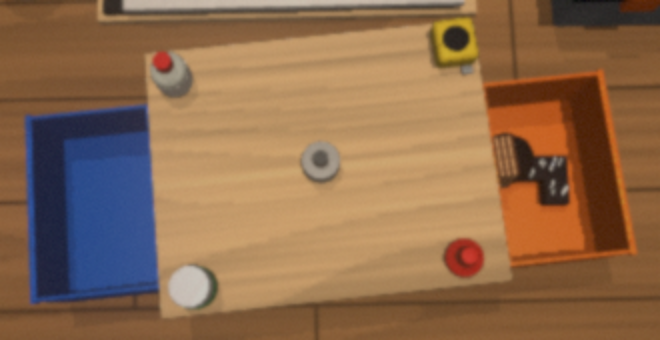

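All three are in the bin and the platform items haven't moved. The ply looks propped on end at (505,157), so I'll check its height and whether it has settled.

```bash
python3 - <<'E'
from h import *
k=eyes.get_calibration('top');K,R,t=map(np.array,(k['intrinsics'],k['R'],k['t']))
for i in range(2):
    p,d=eyes.snapshot('top')
    m=models.cut_out('ply_offcut','top')[0]['pixels']&(d>0)
    v,u=np.nonzero(m); z=d[v,u]
    X=((np.linalg.inv(K)@np.c_[u,v,np.ones(len(u))].T)*z).T@R - R.T@t
    print(len(u),np.percentile(X,[2,25,50,75,98],axis=0).round().tolist(),sense()['time'])
E
```

```text
413 [[534.0, -295.0, 12.0], [549.0, -286.0, 27.0], [564.0, -275.0, 29.0], [577.0, -266.0, 30.0], [592.0, -251.0, 32.0]] 19.2
265 [[552.0, -215.0, 54.0], [561.0, -209.0, 104.0], [575.0, -202.0, 106.0], [588.0, -196.0, 108.0], [601.0, -188.0, 111.0]] 19.3
```

The ply stands wholly inside the bin: its top is at about 106 mm against the 110 mm rim. It has settled, so I'm handing in.

```bash
python3 -c "
from bench import job
print(job.hand_in())"
```

```text
the job is handed in; nothing more can be done
None
```

All three offcuts were slid into the orange bin, where the ply block stands on end just below the rim; the five other things were not moved, the tray is empty, and the job is handed in.

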